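# Shut, pin and press a hinged soap mould

## Task

A brush has been left lying across the open wooden soap mould: take it off and lay it flat on the table, bristles down, clear of the mould and its hinged lid. Swing the lid down, then take the steel pin out of its rest and push it down through the hole in the lid into the hole in the lower half, right up to its collar. Finish still gripping the pin and pressing it down, with nothing else pushing on the mould, so that the two halves stay squeezed fully shut against their springs; do not let go, and leave the jar, tub and pepper where they stand.

Things in the scene. Friction and masses are not known exactly. Their poses are not given: they have to be found in the camera images.
- mould: lower half of the wooden soap mould, screwed to the table: 165 (x) x 150 (y) x 40 mm high, origin under its centre. Its front, away from the hinge, is at -x: a solid block from x = -85 to -35 mm, with pockets 26 mm deep behind it. Two brass spring plungers, 10 mm thick, stand 6 mm out of that block's top at x = -60, y = -60 and +60 mm. Steel tabs stick out 24 mm at the sides
- base_hole (a point): mouth of the upright round through hole (16 mm wide, 40 mm deep) in the front block of the lower half, at x = -60, y = 0, z = 40 mm of the mould
- lid (a joint): angle of the hinged upper half (lid, a 165 x 150 x 14 mm wooden plate, 0.3 kg): 0 = flat on the lower half, 1.57 = upright, 1.95 = leaning back on its stop. Past upright it stays back; from about 1.2 downwards it falls shut slowly by itself. The plungers stop it 6 mm ajar at the front (about 0.04); pressing it fully shut at the hole takes about 6 N
- lid_hinge (a point): middle of the lid's hinge axis, which runs along the mould's y, 85 mm behind its centre and 40 mm up; slight friction (0.06 N m). The plate spans 5 to 170 mm from it; when shut its underside is at this height
- lid_edge (a point): middle of the lid's free edge (14 mm thick, 150 mm long), 170 mm from the hinge axis; the highest part of the lid when it is open
- lid_hole (a point): centre of the 16 mm through hole in the lid, on the lid's outer (top when shut) face, 145 mm from the hinge axis; it comes over base_hole as the lid shuts
- pin_rest: light wooden block 60 x 60 x 45 mm fixed to the table, with a 16 mm upright hole in its middle in which the pin stands; origin under its centre
- pin: loose steel pin, 90 mm long, 0.05 to 0.1 kg; origin at the middle of its lower tip, z up along it. Shank 12 mm thick with a coned tip, from 0 to 40 mm; collar 30 mm wide from 40 to 45 mm; round handle 18 mm thick from 45 to 90 mm. It hangs by its collar on the rest. Fully home, the collar sits on the lid and the tip is 14 mm above the table
- pin_grip (a point): middle of the pin's round handle, 67 mm above its tip
- brush: wooden scrubbing brush 152 long (its y) x 56 wide (its x) x 46 mm high, lying from front to back over the front block, the pin hole and the pockets of the open mould, bristles down; origin at the centre of its underside, z up
- jar: bystander: jar 64 x 68 x 84 mm with a green lid, origin under its centre
- tub: bystander: round tub 72 mm wide and 71 mm high, origin under its centre
- pepper: bystander: red pepper 76 x 79 x 106 mm, origin under its centre
Mind the look-alikes: they are no part of the job. Leave any turquoise or yellow look-alike of the brush alone.

How it is judged:
By the outcome, as a careful person would: the job done as asked, in the order asked, and still so for the second after the job is handed in, while the arm keeps its last pose, push and grip.
It also fails if it takes over 70 s, if anything falls off the work surface, if the arm or the gripper's body presses on something with over 40 N, if the wrist force passes 120 N, or if a joint passes its speed limit or range.

## Robot

A 7-joint arm with a two-finger parallel gripper is mounted at the origin on a cart in front of the work surface, level with it; the furniture and walls round the work are solid. World frame = base frame: x ahead of the robot, y to its left, z up, the work surface at z = 0. Lengths are in m, angles in rad, forces in N, time in s.
With the tool pointing down it reaches from about 0.4 to 0.85 m from the base axis. Payload 10.4 kg.
Tool frame: the origin (TCP) lies on the centre line of the jaws, within the pads' length; the fingertips stand 11 mm ahead of it and the grasp point (between the pads) lies 8 mm behind it (tip_reach is the distance from the TCP to the fingertips, in m); z points along the fingers, y is the line along which they close (so a half turn about z gives the same grasp; the last joint's range is limited). The gripper opens to 85 mm and grips with 20 to 120 N. Pads are 22 mm wide; open, the fingers measure 114 mm over their backs; the gripper's body (76 mm by 85 mm) begins 54 mm behind the grasp point. The pads swing forward as they close: fully open they stand 13 mm farther back than shut.
Start: joints at [-1.294, 0.332, -0.065, 1.46, 0.022, 1.35, -0.088], TCP at [0.185, 0.597, 0.242] pointing down, gripper open.
Joint ranges: [-2.6, 2.6], [-0.5, 2.12], [-1.47, 1.34], [0.16, 2.42], [-1.27, 4.41], [0.06, 2.06], [-2.6, 2.6]. Speed limits (rad/s): [2.22, 2.22, 2.79, 2.79, 3.14, 3.14, 3.14].

## Interface

Orientations are given as a unit quaternion [x, y, z, w].
In Python, from workcell import get_obs, camera, hand_in, tip_reach gives the robot as it stands. The module is installed in compiled form; this text tells all that it offers.
- The arm moves only by the tool move_arm, never from a script. Its argument "plan" is a list of rows, each an object with "delta_pos": the shift along the tool's x, y, z in a scale on which 1.0 is 0.5 m, a list of three; "turn": the turn, a rotation vector about the tool's x, y, z in fractions of the full range, 1 being 2 pi rad, a list of three; "fingers": the closure, from 0 (fully open) to 1 (shut). A call has 1 to 12 rows; each row is the pose to reach, as a shift and turn from the pose commanded when the call began, along the tool's axes at that moment; what a row does not reach only later rows make up. A row lasts 1/8 s, in which the tool goes at most 62.5 mm and 10.7 degrees, less where a joint would pass 70% of its speed; a pose out of reach is approached as far as the arm can. A shift or turn number past 1, either way, is cut back to 1. A call with a gripper value outside its range is refused whole. The fingers move at their own pace and stop on an object; "force" is the grip in N (left out, the last holds). Time passes only in rows, so rows that repeat a pose let the fingers close. It gives the time, the measured TCP pose, the force, the opening and the grip force at its end, in the units of the state.
- get_obs(): the state, without advancing time (a new reading comes with each control period).
- camera(name): name is "scene" or "top" or "wrist"; returns a dict with "color" (420x560x3 uint8, red, green, blue), "range_z" (420x560 float32, m along the optical axis (not along the pixel's ray), 0 where there is no reading), "fx", "fy", "cx", "cy" (pixels), "k1" (the pictures are not rectified: a ray, as slopes to the right and down, at radius r is drawn at 1 + k1 r^2 times it, then the intrinsics apply), "R" (3x3) and "t" (3): a world point X has camera coordinates R X + t; the wrist camera has in their place "tool_from_camera" (4x4, takes a point from camera to tool coordinates, whose origin is the TCP and whose axes are the flange's). Camera axes: x right, y down, z forward; pixel columns grow to the right and rows downward; lengths in m; the calibration is good to about 2 mm. A picture is of the moment at which its call begins: read the wrist's pose just before it.
- hand_in(): hands the job in; it is judged then, once.
The state is a dict: "clock": time; "joint_pos": joint angles; "joint_velocities": joint speeds; "tau": joint torques, N m; "position": TCP position; "ee_rot": TCP orientation; "ft_force": force on the tool from outside, world axes, zero at the start; "torque": the same for the moment, N m; "grip_width": opening from 0.0 (shut) to 1.0 (fully open); "grasp_force": force on a finger pad.
Only numpy, scipy, OpenCV 4.12 (cv2) and the standard library are available. Lean on these libraries where they do the work, as an engineer would, in place of code of your own. Each camera call takes 0.05 s, during which the arm holds its last target. There are 200 camera calls.

## Working session

There is one attempt and no reset: what is moved stays moved. The work goes in short steps, Python scripts to look and compute and a tool call to move; the robot and the scene stay as the last step left them, time stands still between calls to the robot, and variables do not carry over. Pictures are saved under pics/ and viewed, at most 11 in all, crops included, and the job is handed in when it is done.

Besides the shell and the picture viewer there is one more tool, called by a JSON object that holds its "name" and its "arguments", one argument or row to a line. move_arm: Moves the arm, as the interface text tells. Its arguments: {"type":"object","properties":{"plan":{"type":"array","items":{"type":"object","properties":{"delta_pos":{"type":"array","items":{"type":"number"}},"turn":{"type":"array","items":{"type":"number"}},"fingers":{"type":"number"}}}},"force":{"type":"number"}},"required":["plan"]}

```bash
mkdir -p pics; cat > h.py <<'E'
import numpy as np, cv2
from workcell import get_obs, camera
from scipy.spatial.transform import Rotation as Ro
def pts(c,T=None):
    "world point per pixel (HxWx3) from range"
    h,w=c["range_z"].shape
    K=np.array([[c["fx"],0,c["cx"]],[0,c["fy"],c["cy"]],[0,0,1.]])
    g=np.stack(np.meshgrid(np.arange(w),np.arange(h)),-1).reshape(-1,1,2).astype(float)
    n=cv2.undistortPoints(g,K,np.array([c["k1"],0,0,0.])).reshape(h,w,2)
    z=c["range_z"].astype(float)
    P=np.dstack([n*z[...,None],z])
    if T is None: return (P-c["t"])@np.asarray(c["R"])
    P=P@T[:3,:3].T+T[:3,3]
    return P
def wrist():
    o=get_obs(); c=camera("wrist"); P=pts(c,np.asarray(c["tool_from_camera"]))
    return c,P@Ro.from_quat(o["ee_rot"]).as_matrix().T+o["position"]
def save(c,n,crop=None,s=1):
    im=c["color"][...,::-1]
    if crop: im=im[crop[1]:crop[3],crop[0]:crop[2]]
    cv2.imwrite(f"pics/{n}.png",cv2.resize(im,None,fx=s,fy=s,interpolation=cv2.INTER_CUBIC))
E
python3 - <<'E'
from h import *
for n in("top","scene"):
    c=camera(n); save(c,n); P=pts(c); np.savez(n,P=P,c=c["color"]); print(n,(c["range_z"]>0).mean(), np.linalg.inv(c["R"])@-np.array(c["t"]))
o=get_obs(); print(o); 
E
```

```text
top 0.9960756802721088 [ 0.45354938 -0.02597201  1.35880244]
scene 0.8664285714285714 [-0.28305503 -0.53910636  0.60802754]
{'clock': 0.1, 'joint_pos': array([-1.29359769,  0.33276632, -0.06467839,  1.46084408,  0.0216129 ,
        1.34990209, -0.0884743 ]), 'joint_velocities': array([-1.06177637e-03, -2.40024727e-03,  1.65601219e-03, -2.62164271e-03,
       -6.49815475e-04, -1.97014439e-05, -2.18276588e-03]), 'tau': array([ 1.52142173e-03, -6.26745272e+01,  4.92140511e-02, -3.92428744e+01,
        1.63280085e-02,  7.18872048e-03, -2.43782364e-05]), 'position': array([0.18450501, 0.59681517, 0.24162821]), 'ee_rot': array([ 1.49325183e-01,  9.88787953e-01, -6.09739799e-04, -5.38995755e-05]), 'ft_force': array([ 0.17363141,  0.30694688, -0.35248426]), 'torque': array([-0.0421559 , -0.04151284, -0.04769841]), 'grasp_force': 0.0, 'grip_width': 0.9995916231869544}
```

View pics/top.png

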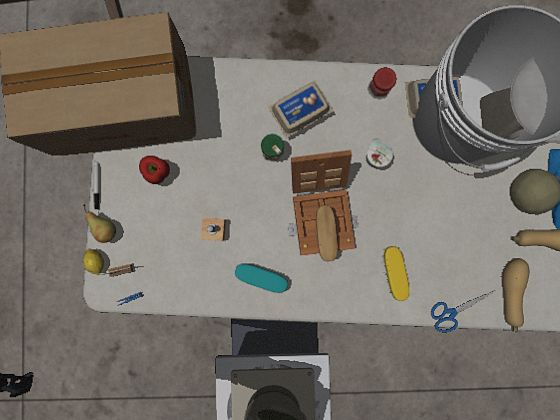

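View pics/scene.png

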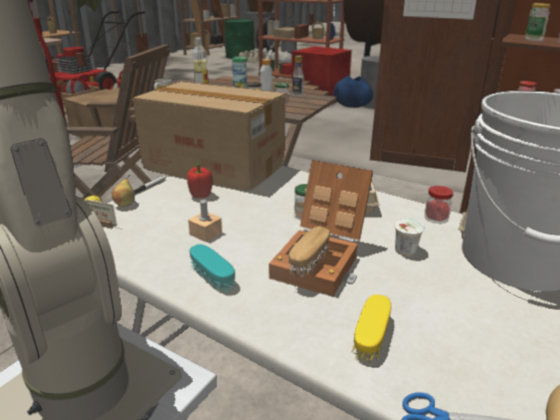

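The plain wooden brush lies on the mould at top pixel (327,232). The turquoise one (262,278) and the yellow one (397,273) are the look-alikes. The lid leans back at (321,172), and the pin is in its rest at (213,229). The jar is at (273,147), the tub at (379,153) and the pepper at (153,168). I'll confirm with one crop and measure.

```bash
python3 - <<'E'
from h import *
d=np.load("top.npz");P=d["P"];im=d["c"]
def rect(name,box,zlo,zhi,f=None):
    x0,y0,x1,y1=box
    Q=P[y0:y1,x0:x1].reshape(-1,3); C=im[y0:y1,x0:x1].reshape(-1,3).astype(int)
    m=(Q[:,2]>zlo)&(Q[:,2]<zhi)
    if f is not None: m&=f(C)
    Q=Q[m]; r=cv2.minAreaRect(Q[:,:2].astype(np.float32)*1000)
    print(name,m.sum(),"rect",np.round(r[0],1),np.round(r[1],1),round(r[2],1),"z med/max",np.median(Q[:,2]).round(4),Q[:,2].max().round(4),"mean",Q.mean(0).round(4))
rect("brush",(305,195,350,270),.062,.12)
rect("mould",(285,185,365,262),.030,.048)
rect("lid",(285,145,360,200),.09,.3)
rect("lidtop",(285,145,360,200),.19,.3)
rect("rest",(195,212,235,248),.035,.052)
rect("collar",(195,212,235,248),.052,.2)
for n,b in dict(turq=(230,255,295,300),yel=(380,240,415,305),jar=(255,130,290,165),tub=(360,135,400,172),pep=(135,150,175,190)).items(): rect(n,b,.015,.2)
for p in [(345,100),(200,330),(450,320)]: print(P[p[1],p[0]].round(3))
I=im[130:275,190:375][...,::-1]; cv2.imwrite("pics/crop.png",cv2.resize(I,None,fx=4.2,fy=4,interpolation=cv2.INTER_CUBIC))
E
```

```text
brush 994 rect [ 488.8 -155.3] [148.2  51.5] 3.5 z med/max 0.086 0.0937 mean [ 0.4883 -0.1547  0.0857]
mould 1623 rect [ 530. -152.] [187.7 150.7] 5.5 z med/max 0.0402 0.048 mean [ 0.5236 -0.1523  0.0402]
lid 1692 rect [ 652.  -139.9] [ 62.2 150.8] 5.5 z med/max 0.1568 0.2031 mean [ 0.6529 -0.139   0.1544]
lidtop 400 rect [ 673.5 -138. ] [ 18.7 150.5] 5.7 z med/max 0.1951 0.2031 mean [ 0.6735 -0.137   0.1951]
rest 428 rect [509.9 154.6] [60.5 60.1] 83.2 z med/max 0.0455 0.0519 mean [0.5097 0.1538 0.0455]
collar 55 rect [510.  157.6] [29.4 21.2] 51.7 z med/max 0.0933 0.0986 mean [0.5096 0.1532 0.0851]
turq 940 rect [371.7  24.1] [148.9  51.2] 69.8 z med/max 0.0459 0.054 mean [0.372  0.0239 0.0458]
yel 945 rect [ 373.8 -346.7] [149.2  49.6] 9.5 z med/max 0.0457 0.0536 mean [ 0.374  -0.3453  0.0452]
jar 540 rect [743.9 -21.9] [65.2 91.6] 70.1 z med/max 0.0832 0.0909 mean [ 0.7302 -0.0203  0.0748]
tub 579 rect [ 701.7 -310.2] [71.2 71.8] 61.0 z med/max 0.0699 0.0801 mean [ 0.7022 -0.3083  0.0684]
pep 678 rect [681.1 312.6] [75.4 75.1] 45.5 z med/max 0.0789 0.1082 mean [0.6758 0.3071 0.0764]
[ 0.874 -0.231 -0.   ]
[ 0.104  0.325 -0.741]
[ 0.237 -0.499  0.009]
```

View pics/crop.png

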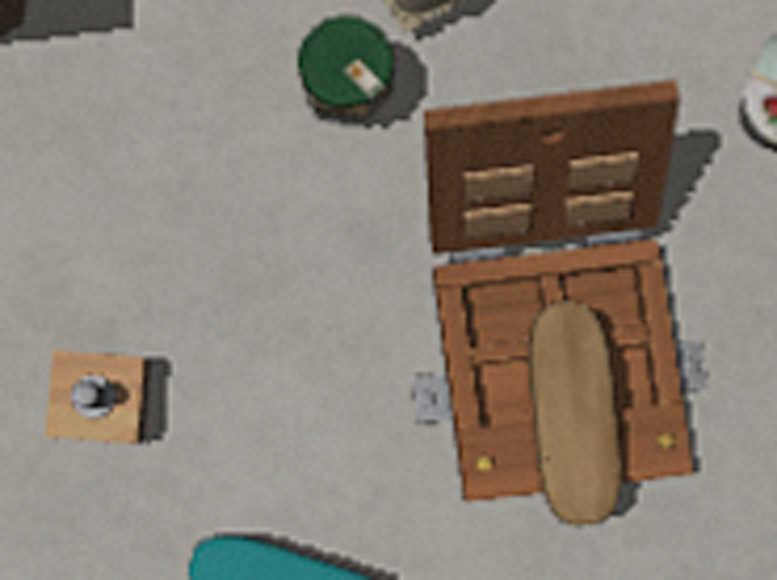

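The crop confirms it: the plain brush (centre at crop (577,412)) lies across the open mould between the two brass plungers. The others are turquoise or yellow and lie on the table. I'll write a helper that converts a world goal into tool-axis deltas.

```bash
cat >> h.py <<'E'
def to(*goals):
    "goals (x,y,z,closing-line yaw deg), tool down -> delta_pos, turn from the present pose"
    o=get_obs(); R0=Ro.from_quat(o["ee_rot"])
    for x,y,z,yaw in goals:
        a=np.radians(yaw); Y=np.array([np.cos(a),np.sin(a),0]); Z=np.array([0,0,-1.])
        R=Ro.from_matrix(np.c_[np.cross(Y,Z),Y,Z])
        print(R0.inv().apply(np.array([x,y,z])-o["position"]).round(4).tolist(),(R0.inv()*R).as_rotvec().round(4).tolist())
E
python3 -c "
from h import *
to((.45,.3,.25,93.5),(.495,-.155,.18,93.5),(.495,-.155,.064,93.5))"
```

```text
[-0.3413, -0.2052, -0.0081] [-0.0012, -0.0001, -0.3609]
[-0.5187, -0.6265, 0.0624] [-0.0012, -0.0001, -0.3609]
[-0.5186, -0.6264, 0.1784] [-0.0012, -0.0001, -0.3609]
```

Careful with the scale: shifts go in shares of 0.5 m and turns go in shares of 2 pi rad. That gives: -0.341 m / 0.5 = -0.682, -0.205 m / 0.5 = -0.41, -0.361 rad / 6.2832 = -0.0575.

{"name": "move_arm", "arguments": {
  "plan": [
    {"delta_pos": [-0.682,-0.41,-0.016],"turn": [-0.0002,0,-0.0575],"fingers": 0},
    {"delta_pos": [-0.682,-0.41,-0.016],"turn": [-0.0002,0,-0.0575],"fingers": 0},
    {"delta_pos": [-0.682,-0.41,-0.016],"turn": [-0.0002,0,-0.0575],"fingers": 0},
    {"delta_pos": [-0.682,-0.41,-0.016],"turn": [-0.0002,0,-0.0575],"fingers": 0},
    {"delta_pos": [-0.682,-0.41,-0.016],"turn": [-0.0002,0,-0.0575],"fingers": 0},
    {"delta_pos": [-0.682,-0.41,-0.016],"turn": [-0.0002,0,-0.0575],"fingers": 0},
    {"delta_pos": [-0.682,-0.41,-0.016],"turn": [-0.0002,0,-0.0575],"fingers": 0},
    {"delta_pos": [-0.682,-0.41,-0.016],"turn": [-0.0002,0,-0.0575],"fingers": 0}
  ]
}}

```text
clock: 1.1
position: [0.451, 0.2987, 0.2501]
ee_rot: [-0.029, 1.0, 0.0, -0.0]
ft_force: [0.0, 0.4, -0.9]
grip_width: 1.003
grasp_force: 0.0
```

```bash
python3 -c "
from h import *
to((.495,-.155,.18,93.5),(.495,-.155,.064,93.5));print(get_obs()['position'])"
```

```text
[-0.018, -0.4555, 0.0699] [0.0004, 0.0, -0.0038]
[-0.018, -0.4556, 0.1859] [0.0004, 0.0, -0.0038]
[0.45095326 0.29870555 0.25006965]
```

To row units: -0.456 m / 0.5 = -0.912, -0.018 m / 0.5 = -0.036.

{"name": "move_arm", "arguments": {
  "plan": [
    {"delta_pos": [-0.036,-0.912,0.14]},
    {"delta_pos": [-0.036,-0.912,0.14]},
    {"delta_pos": [-0.036,-0.912,0.14]},
    {"delta_pos": [-0.036,-0.912,0.14]},
    {"delta_pos": [-0.036,-0.912,0.14]},
    {"delta_pos": [-0.036,-0.912,0.14]},
    {"delta_pos": [-0.036,-0.912,0.14]},
    {"delta_pos": [-0.036,-0.912,0.14]},
    {"delta_pos": [-0.036,-0.912,0.14]},
    {"delta_pos": [-0.036,-0.912,0.14]}
  ]
}}

```text
validation failed for argument at $.pl...
```

```bash
python3 - <<'E'
from h import *
c,P=wrist(); save(c,"w1")
Q=P.reshape(-1,3);C=c["color"].reshape(-1,3).astype(int)
m=(Q[:,2]>.062)&(Q[:,2]<.11)&(Q[:,0]>.4)&(Q[:,0]<.6)&(abs(Q[:,1]+.155)<.06)
q=Q[m];print(m.sum(),cv2.minAreaRect((q[:,:2]*1000).astype(np.float32)),q[:,2].max())
h=cv2.cvtColor(c["color"],cv2.COLOR_RGB2HSV).reshape(-1,3)
b=(h[:,0]>20)&(h[:,0]<32)&(h[:,1]>110)&(h[:,2]>90)&(Q[:,2]>.04)&(Q[:,2]<.056)
k,l,s,ce=cv2.connectedComponentsWithStats(b.reshape(420,560).astype(np.uint8))
for i in range(1,k):
    if s[i,4]>25: print(s[i],np.median(P[l==i],0).round(4))
to((.495,-.155,.064,93.5))
E
```

```text
Traceback (most recent call last):
ValueError: zero-size array to reduction operation maximum which has no identity
```

View pics/w1.png

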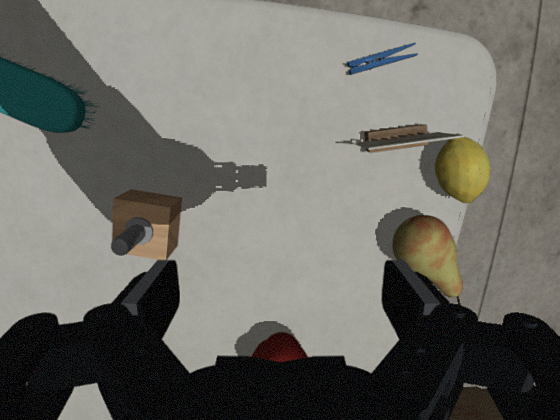

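The move was refused because every row needs all three fields. The wrist picture still shows the old pose, with the pin rest at (147,225). I'll resend it with full rows.

To row units: -0.456 m / 0.5 = -0.912, 0.07 m / 0.5 = 0.14, -0.004 rad / 6.2832 = -0.0006.

{"name": "move_arm", "arguments": {
  "plan": [
    {"delta_pos": [-0.036,-0.912,0.14],"turn": [0,0,-0.0006],"fingers": 0},
    {"delta_pos": [-0.036,-0.912,0.14],"turn": [0,0,-0.0006],"fingers": 0},
    {"delta_pos": [-0.036,-0.912,0.14],"turn": [0,0,-0.0006],"fingers": 0},
    {"delta_pos": [-0.036,-0.912,0.14],"turn": [0,0,-0.0006],"fingers": 0},
    {"delta_pos": [-0.036,-0.912,0.14],"turn": [0,0,-0.0006],"fingers": 0},
    {"delta_pos": [-0.036,-0.912,0.14],"turn": [0,0,-0.0006],"fingers": 0},
    {"delta_pos": [-0.036,-0.912,0.14],"turn": [0,0,-0.0006],"fingers": 0},
    {"delta_pos": [-0.036,-0.912,0.14],"turn": [0,0,-0.0006],"fingers": 0},
    {"delta_pos": [-0.036,-0.912,0.14],"turn": [0,0,-0.0006],"fingers": 0},
    {"delta_pos": [-0.036,-0.912,0.14],"turn": [0,0,-0.0006],"fingers": 0}
  ]
}}

```text
clock: 2.4
position: [0.4961, -0.1511, 0.1797]
ee_rot: [-0.034, 0.999, 0.001, -0.0]
ft_force: [-0.2, -0.0, 0.2]
grip_width: 1.001
grasp_force: 0.0
```

```bash
python3 - <<'E'
from h import *
c,P=wrist(); save(c,"w2")
Q=P.reshape(-1,3)
m=(Q[:,2]>.062)&(Q[:,2]<.11)&(Q[:,0]>.4)&(Q[:,0]<.6)&(abs(Q[:,1]+.155)<.045)
q=Q[m];print(m.sum());
if m.sum(): print(cv2.minAreaRect((q[:,:2]*1000).astype(np.float32)),q[:,2].max())
h=cv2.cvtColor(c["color"],cv2.COLOR_RGB2HSV).reshape(-1,3)
b=(h[:,0]>20)&(h[:,0]<32)&(h[:,1]>110)&(h[:,2]>90)&(Q[:,2]>.04)&(Q[:,2]<.056)
k,l,s,ce=cv2.connectedComponentsWithStats(b.reshape(420,560).astype(np.uint8))
for i in range(1,k):
    if s[i,4]>25: print(s[i],np.median(P[l==i],0).round(4))
to((.495,-.155,.064,93.5))
E
```

```text
14321
((485.4708251953125, -155.53195190429688), (148.6485595703125, 51.49597930908203), 3.816105365753174) 0.08830250027278845
[   0    0   71  125 6940] [ 0.3925 -0.3417  0.046 ]
[343 148  12  13  43] [ 0.4557 -0.1015  0.0455]
[189 154  12  12  96] [ 0.4655 -0.2183  0.0457]
[0.0014, -0.004, 0.1158] [0.0018, 0.0002, 0.0073]
```

View pics/w2.png

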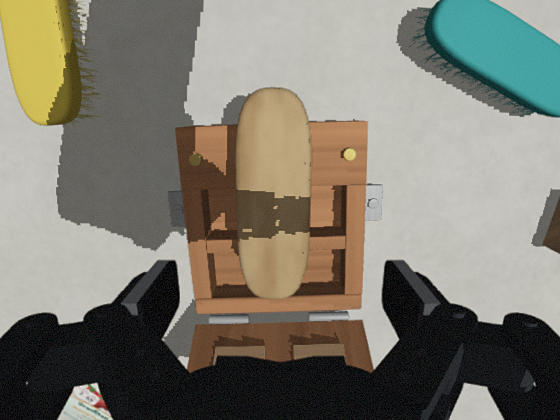

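The brush spans (237-311, 88-298) and the jaws will straddle it. The plungers are at (349,154) and (195,160), which puts the base hole near (0.4606, -0.160) with the mould yawed about 5°. Descending to grip.

To row units: 0.116 m / 0.5 = 0.232, 0.007 m / 0.5 = 0.014, 0.007 rad / 6.2832 = 0.0011.

{"name": "move_arm", "arguments": {
  "plan": [
    {"delta_pos": [0.014,-0.008,0.1],"turn": [0.0003,0,0.0011],"fingers": 0},
    {"delta_pos": [0.014,-0.008,0.18],"turn": [0.0003,0,0.0011],"fingers": 0},
    {"delta_pos": [0.014,-0.008,0.232],"turn": [0.0003,0,0.0011],"fingers": 0},
    {"delta_pos": [0.014,-0.008,0.232],"turn": [0.0003,0,0.0011],"fingers": 0},
    {"delta_pos": [0.014,-0.008,0.232],"turn": [0.0003,0,0.0011],"fingers": 1},
    {"delta_pos": [0.014,-0.008,0.232],"turn": [0.0003,0,0.0011],"fingers": 1},
    {"delta_pos": [0.014,-0.008,0.232],"turn": [0.0003,0,0.0011],"fingers": 1},
    {"delta_pos": [0.014,-0.008,0.232],"turn": [0.0003,0,0.0011],"fingers": 1},
    {"delta_pos": [0.014,-0.008,0.232],"turn": [0.0003,0,0.0011],"fingers": 1}
  ],
  "force": 35
}}

```text
clock: 3.58
position: [0.49, -0.1576, 0.0655]
ee_rot: [-0.029, 1.0, -0.0, 0.001]
ft_force: [-1.6, 0.2, 7.8]
grip_width: 0.596
grasp_force: 35.6
```

```bash
python3 -c "
from h import *
o=get_obs();p=o['position'];print(p)
to((p[0],p[1],.18,93.5),(.53,.04,.18,93.5),(.53,.04,p[2]-.0405,93.5))"
```

```text
[ 0.49004723 -0.15760597  0.06550284]
[-0.0003, -0.0001, -0.1145] [-0.0006, 0.0028, -0.0027]
[-0.0517, 0.1949, -0.1145] [-0.0006, 0.0028, -0.0027]
[-0.0513, 0.195, 0.0405] [-0.0006, 0.0028, -0.0027]
```

{"name": "move_arm", "arguments": {
  "plan": [
    {"delta_pos": [0,0,-0.08],"turn": [0,0,0],"fingers": 1},
    {"delta_pos": [0,0,-0.18],"turn": [0,0,0],"fingers": 1},
    {"delta_pos": [0,0,-0.23],"turn": [0,0,0],"fingers": 1},
    {"delta_pos": [-0.03,0.1,-0.23],"turn": [0,0,0],"fingers": 1},
    {"delta_pos": [-0.06,0.2,-0.23],"turn": [0,0,0],"fingers": 1},
    {"delta_pos": [-0.09,0.3,-0.23],"turn": [0,0,0],"fingers": 1},
    {"delta_pos": [-0.102,0.39,-0.2],"turn": [0,0,0],"fingers": 1},
    {"delta_pos": [-0.102,0.39,-0.1],"turn": [0,0,0],"fingers": 1},
    {"delta_pos": [-0.102,0.39,0],"turn": [0,0,0],"fingers": 1},
    {"delta_pos": [-0.102,0.39,0.06],"turn": [0,0,0],"fingers": 1},
    {"delta_pos": [-0.102,0.39,0.07],"turn": [0,0,0],"fingers": 1},
    {"delta_pos": [-0.102,0.39,0.07],"turn": [0,0,0],"fingers": 1}
  ]
}}

```text
clock: 5.08
position: [0.5293, 0.04, 0.0299]
ee_rot: [-0.029, 1.0, -0.0, 0.001]
ft_force: [0.3, -0.4, -0.8]
grip_width: 0.597
grasp_force: 37.6
```

```bash
python3 - <<'E'
from h import *
o=get_obs();print(o['position'],o['ft_force'])
c=camera("scene");save(c,"s2",(160,180,440,360),2.8)
E
```

```text
[0.52932524 0.04001184 0.02986283] [ 0.29518    -0.42468126 -0.75798171]
```

View pics/s2.png

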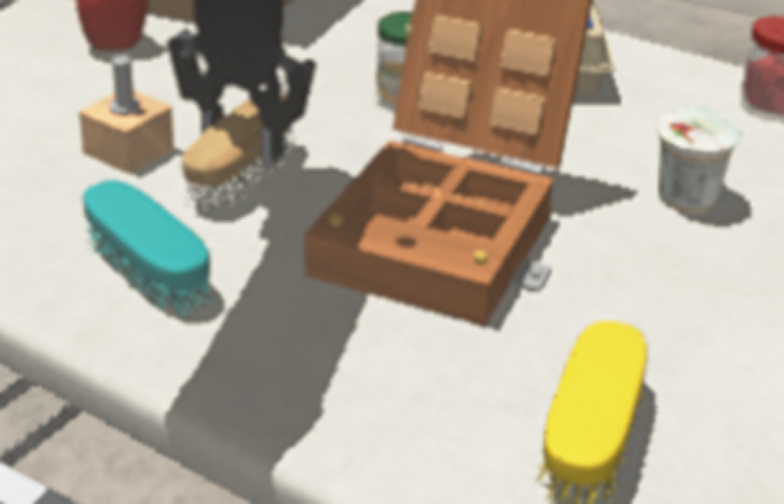

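The brush is held level just above the table at (240,145), clear of the mould and the rest. I'll lower the last few mm, release and lift.

To row units: -0.25 m / 0.5 = -0.5, -0.22 m / 0.5 = -0.44.

{"name": "move_arm", "arguments": {
  "plan": [
    {"delta_pos": [0,0,0.006],"turn": [0,0,0],"fingers": 1},
    {"delta_pos": [0,0,0.01],"turn": [0,0,0],"fingers": 1},
    {"delta_pos": [0,0,0.01],"turn": [0,0,0],"fingers": 1},
    {"delta_pos": [0,0,0.01],"turn": [0,0,0],"fingers": 0.3},
    {"delta_pos": [0,0,0.01],"turn": [0,0,0],"fingers": 0},
    {"delta_pos": [0,0,0.01],"turn": [0,0,0],"fingers": 0},
    {"delta_pos": [0,0,0.01],"turn": [0,0,0],"fingers": 0},
    {"delta_pos": [0,0,-0.08],"turn": [0,0,0],"fingers": 0},
    {"delta_pos": [0,0,-0.2],"turn": [0,0,0],"fingers": 0},
    {"delta_pos": [0,0,-0.32],"turn": [0,0,0],"fingers": 0},
    {"delta_pos": [0,0,-0.44],"turn": [0,0,0],"fingers": 1},
    {"delta_pos": [0,0,-0.5],"turn": [0,0,0],"fingers": 1}
  ]
}}

```text
clock: 6.62
position: [0.5293, 0.0401, 0.2822]
ee_rot: [-0.029, 1.0, 0.0, 0.002]
ft_force: [0.3, 0.8, -0.9]
grip_width: 0.604
grasp_force: 0.0
```

```bash
python3 - <<'E'
from h import *
o=get_obs();p=o["position"];print(p)
P=pts(camera("top"));m=(P[...,2]>.02)&(P[...,2]<.1)&(abs(P[...,0]-.53)<.1)&(abs(P[...,1]-.04)<.06)
q=P[m];print(cv2.minAreaRect((q[:,:2]*1000).astype(np.float32)),np.median(q[:,2]))
# lid push: hover behind, down, then poses along the sweep
to((.65,.04,.30,96),(.745,-.137,.29,96),(.745,-.137,.175,96))
E
```

```text
[0.52925108 0.04006026 0.28219604]
((0.0, 0.0), (0.0, 0.0), 0.0) nan
[-0.1197, -0.0071, -0.0142] [0.0007, 0.0074, -0.0467]
[-0.2042, -0.1894, -0.0037] [0.0007, 0.0074, -0.0467]
[-0.2034, -0.1895, 0.1113] [0.0007, 0.0074, -0.0467]
  return _methods._mean(a, axis=axis, dtype=dtype,
  ret = ret.dtype.type(ret / rcount)
```

To row units: -0.204 m / 0.5 = -0.408, -0.203 m / 0.5 = -0.406, -0.047 rad / 6.2832 = -0.0075.

{"name": "move_arm", "arguments": {
  "plan": [
    {"delta_pos": [-0.12,-0.02,-0.02],"turn": [0,0.0011,-0.0075],"fingers": 1},
    {"delta_pos": [-0.24,-0.02,-0.028],"turn": [0,0.0011,-0.0075],"fingers": 1},
    {"delta_pos": [-0.32,-0.1,-0.028],"turn": [0,0.0011,-0.0075],"fingers": 1},
    {"delta_pos": [-0.36,-0.2,-0.028],"turn": [0,0.0011,-0.0075],"fingers": 1},
    {"delta_pos": [-0.408,-0.3,-0.02],"turn": [0,0.0011,-0.0075],"fingers": 1},
    {"delta_pos": [-0.408,-0.378,0],"turn": [0,0.0011,-0.0075],"fingers": 1},
    {"delta_pos": [-0.408,-0.378,0.1],"turn": [0,0.0011,-0.0075],"fingers": 1},
    {"delta_pos": [-0.406,-0.378,0.2],"turn": [0,0.0011,-0.0075],"fingers": 1},
    {"delta_pos": [-0.406,-0.378,0.222],"turn": [0,0.0011,-0.0075],"fingers": 1},
    {"delta_pos": [-0.406,-0.378,0.222],"turn": [0,0.0011,-0.0075],"fingers": 1}
  ]
}}

```text
clock: 7.92
position: [0.7424, -0.1367, 0.1684]
ee_rot: [-0.053, 0.999, -0.001, -0.003]
ft_force: [0.2, 0.1, 0.2]
grip_width: 0.001
grasp_force: 0.0
```

```bash
python3 - <<'E'
from h import *
o=get_obs();print(o['position'],o['ft_force'])
to((.65,-.142,.175,96),(.53,-.152,.175,96))
P=pts(camera("top"));m=(P[...,2]>.02)&(P[...,2]<.1)&(abs(P[...,0]-.53)<.1)&(abs(P[...,1]-.04)<.06)
q=P[m];print(cv2.minAreaRect((q[:,:2]*1000).astype(np.float32)),np.median(q[:,2]))
E
```

```text
[ 0.74235022 -0.13671731  0.16839661] [0.23716646 0.09933467 0.23619319]
[0.0924, 0.0045, -0.006] [-0.0009, -0.007, 0.0008]
[0.2128, 0.0072, -0.0051] [-0.0009, -0.007, 0.0008]
((528.5123291015625, 40.573246002197266), (147.8174591064453, 51.26152420043945), 3.4621012210845947) 0.046057911581182366
```

The brush lies flat on the table (top at 46 mm). Now I'll sweep the lid forward.

To row units: 0.2 m / 0.5 = 0.4, 0.16 m / 0.5 = 0.32.

{"name": "move_arm", "arguments": {
  "plan": [
    {"delta_pos": [0.04,0.002,-0.01],"turn": [0,0,0],"fingers": 1},
    {"delta_pos": [0.08,0.004,-0.01],"turn": [0,0,0],"fingers": 1},
    {"delta_pos": [0.12,0.006,-0.01],"turn": [0,0,0],"fingers": 1},
    {"delta_pos": [0.16,0.008,-0.01],"turn": [0,0,0],"fingers": 1},
    {"delta_pos": [0.2,0.01,-0.01],"turn": [0,0,0],"fingers": 1},
    {"delta_pos": [0.24,0.01,-0.01],"turn": [0,0,0],"fingers": 1},
    {"delta_pos": [0.28,0.012,-0.01],"turn": [0,0,0],"fingers": 1},
    {"delta_pos": [0.32,0.012,-0.01],"turn": [0,0,0],"fingers": 1},
    {"delta_pos": [0.36,0.014,-0.01],"turn": [0,0,0],"fingers": 1},
    {"delta_pos": [0.4,0.014,-0.01],"turn": [0,0,0],"fingers": 1},
    {"delta_pos": [0.4,0.014,-0.01],"turn": [0,0,0],"fingers": 1}
  ]
}}

```text
clock: 9.35
position: [0.5431, -0.1517, 0.1769]
ee_rot: [-0.052, 0.999, -0.0, -0.001]
ft_force: [-0.4, -0.3, 0.3]
grip_width: 0.003
grasp_force: 0.0
```

```bash
python3 - <<'E'
from h import *
o=get_obs();print(o['position'],o['ft_force'])
c=camera("scene");save(c,"s3",(160,120,440,320),2.8)
to((.55,-.14,.32,96),(.51,.154,.25,96))
E
```

```text
[ 0.54309295 -0.15174735  0.17687814] [-0.39275432 -0.29877289  0.32146836]
[-0.0069, 0.0104, -0.1435] [-0.0009, -0.0028, -0.0001]
[0.0019, 0.307, -0.0738] [-0.0009, -0.0028, -0.0001]
```

View pics/s3.png

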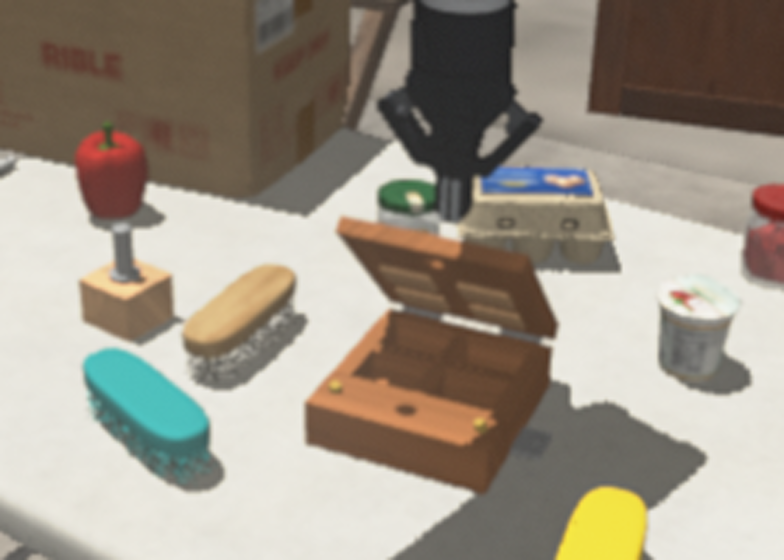

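The lid is past upright and falling forward by itself; it has left the fingers. The brush lies flat at (240,320). I'll move up over the mould to see where the hole ends up.

To row units: -0.11 m / 0.5 = -0.22, 0.043 m / 0.5 = 0.086, -0.003 rad / 6.2832 = -0.0005.

{"name": "move_arm", "arguments": {
  "plan": [
    {"delta_pos": [-0.04,0,-0.1],"turn": [0,-0.0005,0],"fingers": 0},
    {"delta_pos": [-0.04,0,-0.2],"turn": [0,-0.0005,0],"fingers": 0},
    {"delta_pos": [0.086,0,-0.22],"turn": [0,-0.0005,0],"fingers": 0},
    {"delta_pos": [0.086,0,-0.22],"turn": [0,-0.0005,0],"fingers": 0},
    {"delta_pos": [0.086,0,-0.22],"turn": [0,-0.0005,0],"fingers": 0},
    {"delta_pos": [0.086,0,-0.22],"turn": [0,-0.0005,0],"fingers": 0},
    {"delta_pos": [0.086,0,-0.22],"turn": [0,-0.0005,0],"fingers": 0},
    {"delta_pos": [0.086,0,-0.22],"turn": [0,-0.0005,0],"fingers": 0}
  ]
}}

```text
clock: 10.4
position: [0.5008, -0.1551, 0.2842]
ee_rot: [-0.053, 0.999, -0.001, -0.002]
ft_force: [-0.2, 0.1, 0.1]
grip_width: 0.997
grasp_force: 0.0
```

```bash
python3 - <<'E'
from h import *
c,P=wrist(); save(c,"w3"); np.savez("w3",P=P,c=c["color"])
o=get_obs();print(o["position"])
m=(P[...,2]>.045)&(P[...,2]<.12)&(abs(P[...,0]-.52)<.13)&(abs(P[...,1]+.155)<.09)
q=P[m];print(m.sum(),cv2.minAreaRect((q[:,:2]*1000).astype(np.float32)))
A=np.c_[q[:,:2],np.ones(len(q))];print("plane z",np.linalg.lstsq(A,q[:,2],rcond=None)[0])
to((.51,.154,.22,96))
E
```

```text
[ 0.50076069 -0.15519337  0.28426569]
20644 ((518.2667236328125, -153.11734008789062), (166.74745178222656, 150.63865661621094), 5.87421178817749)
plane z [-0.03580874 -0.00492817  0.07522798]
[-0.042, 0.3066, 0.0638] [-0.001, -0.0045, 0.0006]
```

View pics/w3.png

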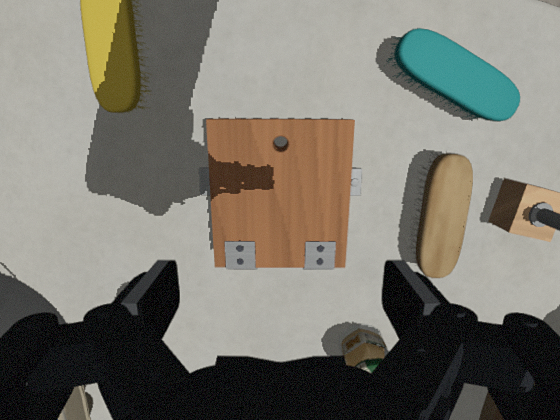

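The lid rests ajar on its plungers (slope 0.036) with the hole at (281,143). I'll measure the hole centre, then go over the pin.

```bash
cat > hole.py <<'E'
from h import *
d=np.load("w3.npz");P=d["P"];g=cv2.cvtColor(d["c"],cv2.COLOR_RGB2GRAY)
y0,y1,x0,x1=125,162,262,300
s=g[y0:y1,x0:x1].astype(int); m=(s<np.median(s)*.62).astype(np.uint8)
k,l,st,ce=cv2.connectedComponentsWithStats(m); i=1+np.argmax(st[1:,4]); print(st[i],ce[i]+[x0,y0])
cn=max(cv2.findContours((l==i).astype(np.uint8),cv2.RETR_EXTERNAL,cv2.CHAIN_APPROX_NONE)[0],key=len)
(cx,cy),r=cv2.minEnclosingCircle(cn);print("circle",cx+x0,cy+y0,r)
# affine pixel -> xy on lid plane from the lid pixels around
yy,xx=np.mgrid[y0:y1,x0:x1]; ok=(cv2.dilate(m,np.ones((7,7)))==0)
A=np.c_[xx[ok],yy[ok],np.ones(ok.sum())]; W=np.linalg.lstsq(A,P[y0:y1,x0:x1][ok],rcond=None)[0]
print("hole",np.array([cx+x0,cy+y0,1])@W, np.r_[ce[i]+[x0,y0],1]@W)
E
python3 hole.py
```

```text
[11 16 16 11 90] [280.52222222 146.76666667]
circle 280.41011238098145 143.84831428527832 7.637248516082764
hole [ 0.46063785 -0.15852117  0.0585834 ] [ 0.46357378 -0.15809684  0.05857451]
```

To row units: 0.307 m / 0.5 = 0.614, 0.24 m / 0.5 = 0.48, -0.004 rad / 6.2832 = -0.0006.

{"name": "move_arm", "arguments": {
  "plan": [
    {"delta_pos": [0,0.12,0],"turn": [0,-0.0006,0],"fingers": 0},
    {"delta_pos": [-0.024,0.24,0.02],"turn": [0,-0.0006,0],"fingers": 0},
    {"delta_pos": [-0.044,0.36,0.06],"turn": [0,-0.0006,0],"fingers": 0},
    {"delta_pos": [-0.064,0.48,0.1],"turn": [0,-0.0006,0],"fingers": 0},
    {"delta_pos": [-0.084,0.614,0.128],"turn": [0,-0.0006,0],"fingers": 0},
    {"delta_pos": [-0.084,0.614,0.128],"turn": [0,-0.0006,0],"fingers": 0},
    {"delta_pos": [-0.084,0.614,0.128],"turn": [0,-0.0006,0],"fingers": 0},
    {"delta_pos": [-0.084,0.614,0.128],"turn": [0,-0.0006,0],"fingers": 0}
  ]
}}

```text
clock: 11.45
position: [0.5104, 0.1526, 0.2205]
ee_rot: [-0.051, 0.999, -0.001, 0.0]
ft_force: [0.4, 0.1, -0.5]
grip_width: 0.999
grasp_force: 0.0
```

```bash
python3 - <<'E'
from h import *
c,P=wrist(); save(c,"w4")
o=get_obs();print(o["position"])
near=(abs(P[...,0]-.51)<.035)&(abs(P[...,1]-.154)<.035)
for a,b in((.088,.11),(.047,.06),(.04,.048)):
    q=P[near&(P[...,2]>a)&(P[...,2]<b)]
    if len(q): print(len(q),np.median(q,0).round(4),cv2.minEnclosingCircle((q[:,:2]*1000).astype(np.float32)),cv2.minAreaRect((q[:,:2]*1000).astype(np.float32)))
to((.51,.154,.067,96))
E
```

```text
[0.51036369 0.15259911 0.22063725]
409 [0.5054 0.1549 0.0944] ((506.4285583496094, 154.9849395751953), 8.856480598449707) ((506.2685241699219, 155.114013671875), (17.54938507080078, 16.85478973388672), 57.51775360107422)
411 [0.4997 0.1536 0.0496] ((510.62359619140625, 159.69924926757812), 26.195785522460938) ((504.0853271484375, 156.68121337890625), (26.414047241210938, 50.995849609375), 24.777767181396484)
3310 [0.5021 0.1544 0.0446] ((506.48516845703125, 155.41969299316406), 42.142372131347656) ((506.54486083984375, 155.06097412109375), (60.29799270629883, 60.477500915527344), 83.80455780029297)
[0.0004, 0.0016, 0.1536] [-0.0009, 0.0009, -0.0022]
```

The pin handle is at (0.5064, 0.155) and the hole at (0.4606, -0.1585), both measured with the wrist camera. Gripping the pin.

To row units: 0.154 m / 0.5 = 0.308, 0.14 m / 0.5 = 0.28.

{"name": "move_arm", "arguments": {
  "plan": [
    {"delta_pos": [0.004,0.006,0.1],"turn": [0,0,0],"fingers": 0},
    {"delta_pos": [0.004,0.006,0.2],"turn": [0,0,0],"fingers": 0},
    {"delta_pos": [0.004,0.006,0.28],"turn": [0,0,0],"fingers": 0},
    {"delta_pos": [0.004,0.006,0.308],"turn": [0,0,0],"fingers": 0},
    {"delta_pos": [0.004,0.006,0.308],"turn": [0,0,0],"fingers": 0.5},
    {"delta_pos": [0.004,0.006,0.308],"turn": [0,0,0],"fingers": 1},
    {"delta_pos": [0.004,0.006,0.308],"turn": [0,0,0],"fingers": 1},
    {"delta_pos": [0.004,0.006,0.308],"turn": [0,0,0],"fingers": 1},
    {"delta_pos": [0.004,0.006,0.308],"turn": [0,0,0],"fingers": 1},
    {"delta_pos": [0.004,0.006,0.308],"turn": [0,0,0],"fingers": 1},
    {"delta_pos": [0.004,0.006,0.308],"turn": [0,0,0],"fingers": 1}
  ],
  "force": 70
}}

```text
clock: 12.88
position: [0.5083, 0.1566, 0.0672]
ee_rot: [-0.052, 0.999, -0.0, 0.001]
ft_force: [-1.2, -2.7, 6.1]
grip_width: 0.19
grasp_force: 68.0
```

```bash
python3 - <<'E'
from h import *
o=get_obs();p=o["position"];print(p,o["ft_force"],o["ee_rot"])
to((p[0],p[1],.16,96),(p[0]-.046,p[1]-.3135,.16,96))
E
```

```text
[0.50830331 0.1565935  0.0671856 ] [-1.18899457 -2.73963087  6.0975949 ] [-5.23054501e-02  9.98630730e-01 -4.22301029e-04  7.91850168e-04]
[-0.0001, -0.0001, -0.0928] [-0.0009, 0.0015, -0.0001]
[0.0784, -0.3071, -0.0927] [-0.0009, 0.0015, -0.0001]
```

To row units: -0.307 m / 0.5 = -0.614, -0.29 m / 0.5 = -0.58.

{"name": "move_arm", "arguments": {
  "plan": [
    {"delta_pos": [0,0,-0.04],"turn": [0,0,0],"fingers": 1},
    {"delta_pos": [0,0,-0.1],"turn": [0,0,0],"fingers": 1},
    {"delta_pos": [0,0,-0.186],"turn": [0,0,0],"fingers": 1},
    {"delta_pos": [0.026,-0.1,-0.186],"turn": [0,0,0],"fingers": 1},
    {"delta_pos": [0.052,-0.2,-0.186],"turn": [0,0,0],"fingers": 1},
    {"delta_pos": [0.078,-0.3,-0.186],"turn": [0,0,0],"fingers": 1},
    {"delta_pos": [0.104,-0.4,-0.186],"turn": [0,0,0],"fingers": 1},
    {"delta_pos": [0.13,-0.5,-0.186],"turn": [0,0,0],"fingers": 1},
    {"delta_pos": [0.15,-0.58,-0.186],"turn": [0,0,0],"fingers": 1},
    {"delta_pos": [0.156,-0.614,-0.186],"turn": [0,0,0],"fingers": 1},
    {"delta_pos": [0.156,-0.614,-0.186],"turn": [0,0,0],"fingers": 1},
    {"delta_pos": [0.156,-0.614,-0.186],"turn": [0,0,0],"fingers": 1}
  ]
}}

```text
clock: 14.38
position: [0.4625, -0.1552, 0.1594]
ee_rot: [-0.053, 0.999, -0.0, 0.0]
ft_force: [0.9, 0.9, -1.0]
grip_width: 0.191
grasp_force: 68.4
```

```bash
python3 - <<'E'
from h import *
c,P=wrist(); a=c["color"]; b=camera("scene")["color"][190:310,240:400]
cv2.imwrite("pics/w5.png",np.vstack([cv2.resize(a[100:420,80:480],(640,380)),cv2.resize(b,(640,220))])[...,::-1]); np.savez("w5",P=P,c=a)
o=get_obs();print(o["position"],o["ft_force"])
E
```

```text
[ 0.46250171 -0.15511931  0.15936557] [ 0.29867312  0.4053364  -1.05123719]
```

View pics/w5.png

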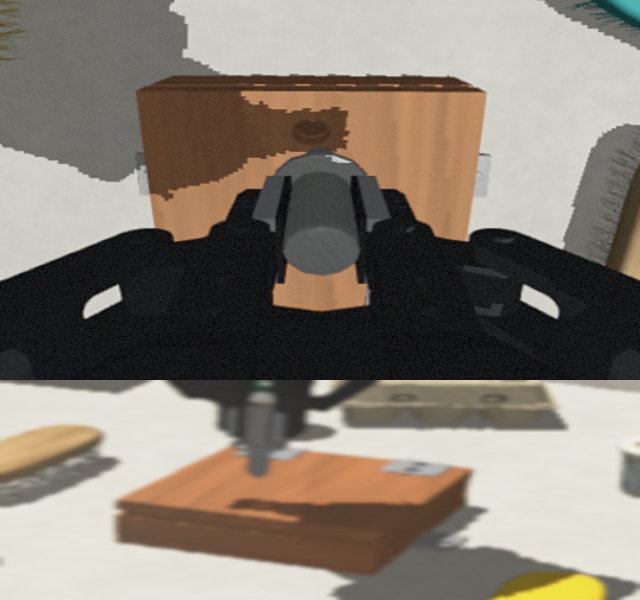

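The pin hangs upright in the jaws at crop (320,215), with the hole ahead at crop (310,131), i.e. full-frame (274,210). I'll measure the pin and the hole in this same frame.

```bash
python3 - <<'E'
from h import *
d=np.load("w5.npz");P=d["P"];g=cv2.cvtColor(d["c"],cv2.COLOR_RGB2GRAY)
o=get_obs();p=o["position"]
y0,y1,x0,x1=195,224,256,292
m=np.zeros_like(g);hsv=cv2.cvtColor(d["c"],cv2.COLOR_RGB2HSV)
s=g[y0:y1,x0:x1]
print(s[::3,::2])
print((P[y0:y1:3,x0:x1:2,2]*1000).round().astype(int))
q=P[(abs(P[...,0]-p[0])<.02)&(abs(P[...,1]-p[1])<.012)&(P[...,2]>p[2]+.024)&(P[...,2]<p[2]+.035)]
print("handle top",len(q),np.median(q[:,2]))
if len(q): print(cv2.minEnclosingCircle((q[:,:2]*1000).astype(np.float32)))
E
```

```text
[[76 69 82 63 68 70 73 72 72 69 65 62 67 70 67 71 70 70]
 [74 75 70 71 71 73 73 78 75 76 75 70 72 69 66 70 63 65]
 [77 70 72 72 70 74 66 60 60 75 81 57 65 76 70 71 65 70]
 [70 75 70 73 63 55 53 52 59 51 53 53 50 46 63 69 72 63]
 [70 69 74 67 61 47 48 50 55 54 47 50 49 50 63 65 64 59]
 [76 71 69 65 57 56 47 50 55 52 53 44 42 54 62 58 65 75]
 [69 68 72 62 48 52 68 66 59 56 50 61 70 63 52 63 64 63]
 [69 74 74 65 55 57 53 51 59 63 64 54 59 49 58 66 68 65]
 [75 80 70 72 70 64 54 52 52 55 51 55 53 60 72 65 66 66]
 [74 71 72 72 72 70 73 74 69 66 69 65 69 70 74 70 68 71]]
[[ 60  61  61  59  62  60  62  60  60  61  61  62  61  61  62  59  59  61]
 [ 61  59  59  62  61  60  61  60  59  60  60  59  60  61  59  61  59  60]
 [ 59  60  61  60  60  59  59  60   3   1  -1   1  60  60  60  60  59  60]
 [ 61  59  60  59  60  27  19  16  12  11  11  12  14  19  59  59  60  61]
 [ 59  60  59  61  39  36  29 291  22  20  21  21  25  28  36  60  59  59]
 [ 59  59  60  59  49  40  36  31  30  28  28  30  34  36  39  59  61  60]
 [ 60  60  59  59  54  48  39  39  39  38  39  39  39  39  51  60  60  60]
 [ 59  58  60  60  59  54  50  47  46  45  47  47  49  52  57  61  60  60]
 [ 60  59  59  60  60  59  56  54  53  52  53  54  55  58  58  60  61  60]
 [ 59  59  60  60  60  59  59  58  58  59  58  59  59  59  59  59  60  59]]
handle top 2885 0.1864199627513043
((460.29901123046875, -153.96328735351562), 16.243051528930664)
```

```bash
python3 - <<'E'
from h import *
d=np.load("w5.npz");P=d["P"]
o=get_obs();p=o["position"];R=Ro.from_quat(o["ee_rot"])
y0,y1,x0,x1=192,226,254,294
Z=P[y0:y1,x0:x1,2]; m=cv2.medianBlur(((Z<.0565)|(Z>.1)).astype(np.uint8),3)
yy,xx=np.nonzero(m); c=np.array([(xx.min()+xx.max())/2+x0,(yy.min()+yy.max())/2+y0]); print("hole px",c,np.ptp(xx),np.ptp(yy))
gy,gx=np.mgrid[y0:y1,x0:x1]; ok=cv2.dilate(m,np.ones((5,5)))==0
W=np.linalg.lstsq(np.c_[gx[ok],gy[ok],np.ones(ok.sum())],P[y0:y1,x0:x1][ok],rcond=None)[0]
h=np.r_[c,1]@W; print("hole",h,"tool",R.inv().apply(h-p))
S=P[288:340,258:304]; C=d["c"][288:340,258:304].astype(int).sum(2)
k=(abs(S[...,2]-.1872)<.003)&(C>150); q=S[k]; print(k.sum(),np.median(q,0)); t=R.inv().apply(q-p)
print("top face tool x",np.percentile(t[:,0],[1,50,99]),"y",np.percentile(t[:,1],[1,50,99]),"z",np.median(t[:,2]))
E
```

```text
hole px [274.5 213. ] 21 24
hole [ 0.46149535 -0.15842754  0.06024878] tool [ 0.00137899 -0.00313825  0.09911784]
1696 [ 0.45940727 -0.15428581  0.18662293]
top face tool x [-0.00595922  0.00298923  0.00993355] y [-0.00660756  0.00119266  0.00881254] z -0.027258648519379147
```

The pin needs to shift about -4 mm along tool y. I'll apply that, descend in small steps, and check the forces.

To row units: 0.05 m / 0.5 = 0.1, -0.0005 m / 0.5 = -0.001.

{"name": "move_arm", "arguments": {
  "plan": [
    {"delta_pos": [-0.001,-0.007,0.02],"turn": [0,0,0],"fingers": 1},
    {"delta_pos": [-0.001,-0.007,0.05],"turn": [0,0,0],"fingers": 1},
    {"delta_pos": [-0.001,-0.007,0.064],"turn": [0,0,0],"fingers": 1},
    {"delta_pos": [-0.001,-0.007,0.074],"turn": [0,0,0],"fingers": 1},
    {"delta_pos": [-0.001,-0.007,0.084],"turn": [0,0,0],"fingers": 1},
    {"delta_pos": [-0.001,-0.007,0.094],"turn": [0,0,0],"fingers": 1},
    {"delta_pos": [-0.001,-0.007,0.1],"turn": [0,0,0],"fingers": 1},
    {"delta_pos": [-0.001,-0.007,0.1],"turn": [0,0,0],"fingers": 1}
  ]
}}

```text
clock: 15.48
position: [0.463, -0.1598, 0.1092]
ee_rot: [-0.053, 0.999, -0.0, -0.0]
ft_force: [0.5, 0.6, -0.2]
grip_width: 0.193
grasp_force: 68.4
```

```bash
python3 - <<'E'
from h import *
o=get_obs();p=o["position"];print(p,o["ft_force"],o["torque"])
b=camera("scene");save(b,"s6",(240,180,400,300),4)
E
```

```text
[ 0.46303402 -0.15982171  0.10922684] [ 0.45698001  0.62619065 -0.23126819] [ 0.02113904  0.03055754 -0.00209285]
```

View pics/s6.png

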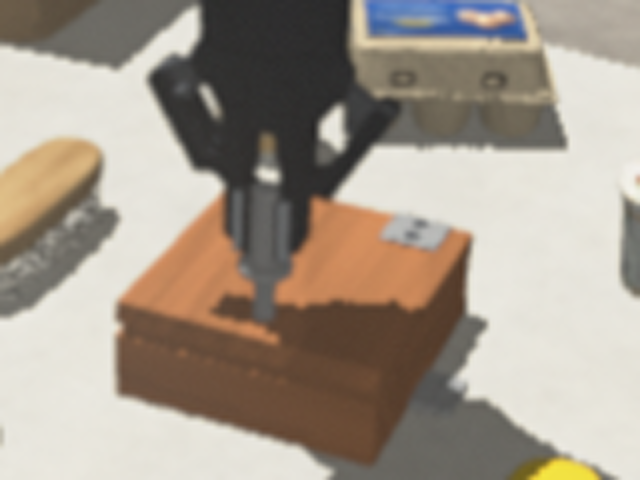

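With no contact force, the pin's tip is about 12 mm into the lid hole at (263,315). I'll keep going.

To row units: 0.023 m / 0.5 = 0.046, 0.02 m / 0.5 = 0.04.

{"name": "move_arm", "arguments": {
  "plan": [
    {"delta_pos": [0,0,0.008],"turn": [0,0,0],"fingers": 1},
    {"delta_pos": [0,0,0.016],"turn": [0,0,0],"fingers": 1},
    {"delta_pos": [0,0,0.024],"turn": [0,0,0],"fingers": 1},
    {"delta_pos": [0,0,0.032],"turn": [0,0,0],"fingers": 1},
    {"delta_pos": [0,0,0.04],"turn": [0,0,0],"fingers": 1},
    {"delta_pos": [0,0,0.046],"turn": [0,0,0],"fingers": 1},
    {"delta_pos": [0,0,0.046],"turn": [0,0,0],"fingers": 1}
  ]
}}

```text
clock: 16.4
position: [0.463, -0.1598, 0.0861]
ee_rot: [-0.053, 0.999, -0.0, -0.0]
ft_force: [0.4, 0.0, -0.6]
grip_width: 0.188
grasp_force: 68.4
```

To row units: 0.01 m / 0.5 = 0.02, 0.009 m / 0.5 = 0.018.

{"name": "move_arm", "arguments": {
  "plan": [
    {"delta_pos": [0,0,0.004],"turn": [0,0,0],"fingers": 1},
    {"delta_pos": [0,0,0.008],"turn": [0,0,0],"fingers": 1},
    {"delta_pos": [0,0,0.012],"turn": [0,0,0],"fingers": 1},
    {"delta_pos": [0,0,0.016],"turn": [0,0,0],"fingers": 1},
    {"delta_pos": [0,0,0.018],"turn": [0,0,0],"fingers": 1},
    {"delta_pos": [0,0,0.02],"turn": [0,0,0],"fingers": 1},
    {"delta_pos": [0,0,0.02],"turn": [0,0,0],"fingers": 1},
    {"delta_pos": [0,0,0.02],"turn": [0,0,0],"fingers": 1}
  ]
}}

```text
clock: 17.4
position: [0.4632, -0.1599, 0.0764]
ee_rot: [-0.053, 0.999, -0.0, 0.0]
ft_force: [-1.8, -0.5, 3.3]
grip_width: 0.19
grasp_force: 68.9
```

To row units: 0.003 m / 0.5 = 0.006, 0.0015 m / 0.5 = 0.003.

{"name": "move_arm", "arguments": {
  "plan": [
    {"delta_pos": [0,0,0.003],"turn": [0,0,0],"fingers": 1},
    {"delta_pos": [0,0,0.006],"turn": [0,0,0],"fingers": 1},
    {"delta_pos": [0,0,0.006],"turn": [0,0,0],"fingers": 1},
    {"delta_pos": [0,0,0.006],"turn": [0,0,0],"fingers": 1}
  ]
}}

```text
clock: 17.9
position: [0.4634, -0.16, 0.0756]
ee_rot: [-0.052, 0.999, 0.0, 0.0]
ft_force: [-15.4, 2.8, 37.9]
grip_width: 0.19
grasp_force: 72.6
```

```bash
python3 - <<'E'
from h import *
o=get_obs();print(o["position"],o["ft_force"])
P=pts(camera("top"))
c=camera("scene");S=pts(c)
for n,V in(("top",P),("scene",S)):
    m=(V[...,2]>.035)&(V[...,2]<.066)&(abs(V[...,0]-.52)<.10)&(abs(V[...,1]+.155)<.07)
    q=V[m];w=np.linalg.lstsq(np.c_[q[:,:2]-[.52,-.155],np.ones(len(q))],q[:,2],rcond=None)[0];print(n,len(q),w)
E
```

```text
[ 0.46343342 -0.16004959  0.07558197] [-15.42760661   2.80322669  37.86171514]
top 1857 [0.00019288 0.00050533 0.05401343]
scene 2285 [0.0346401  0.01122018 0.05279086]
```

The lid is fully shut: its top is level at 54.0 mm. 38 N is more than needed, so I'll ease off a little.

To row units: -0.0012 m / 0.5 = -0.0024.

{"name": "move_arm", "arguments": {
  "plan": [
    {"delta_pos": [0,0,-0.0024],"turn": [0,0,0],"fingers": 1},
    {"delta_pos": [0,0,-0.0024],"turn": [0,0,0],"fingers": 1},
    {"delta_pos": [0,0,-0.0024],"turn": [0,0,0],"fingers": 1},
    {"delta_pos": [0,0,-0.0024],"turn": [0,0,0],"fingers": 1}
  ]
}}

```text
clock: 18.5
position: [0.4634, -0.16, 0.0758]
ee_rot: [-0.052, 0.999, -0.0, 0.0]
ft_force: [-9.2, 1.1, 22.8]
grip_width: 0.197
grasp_force: 70.3
```

```bash
python3 - <<'E'
from h import *
P=pts(camera("top"))
m=(P[...,2]>.035)&(P[...,2]<.066)&(abs(P[...,0]-.52)<.10)&(abs(P[...,1]+.155)<.07)
q=P[m];print(np.linalg.lstsq(np.c_[q[:,:2]-[.52,-.155],np.ones(len(q))],q[:,2],rcond=None)[0])
c=camera("scene");save(c,"s7",(160,150,440,330),2.8)
o=get_obs();print(o["position"],o["ft_force"],o["torque"])
E
```

```text
[-0.00341477  0.00078273  0.05422124]
[ 0.46336074 -0.16004846  0.07582015] [-8.64608089  1.57603644 22.90230774] [0.5437122  2.02407459 0.00752886]
```

View pics/s7.png

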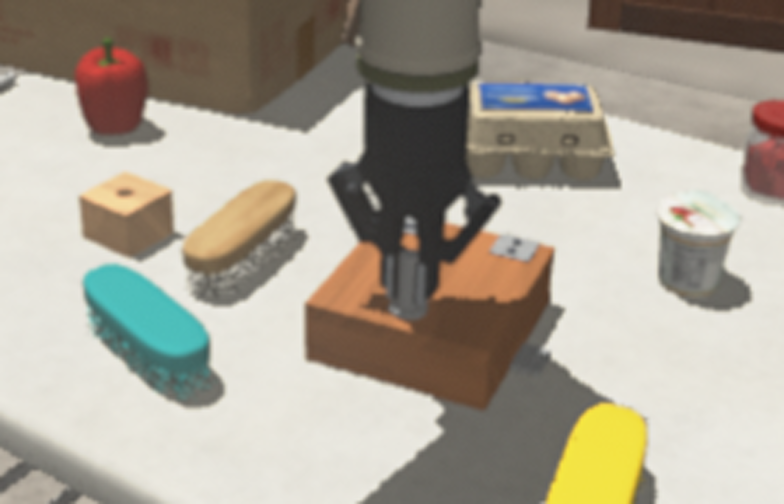

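The seam looks closed at (400,350) and the pin's collar is down on the lid at (407,310). I'll check the slope reading by averaging over several frames.

```bash
cat > slope.py <<'E'
from h import *
r=[]
for _ in range(10):
    P=pts(camera("top")); m=(abs(P[...,2]-.054)<.006)&(abs(P[...,0]-.52)<.09)&(abs(P[...,1]+.155)<.07)
    q=P[m]; r.append(np.linalg.lstsq(np.c_[q[:,:2]-[.52,-.155],np.ones(len(q))],q[:,2],rcond=None)[0])
print(np.mean(r,0),np.std(r,0)); o=get_obs();print(o["position"],o["ft_force"])
E
python3 slope.py
```

```text
[0.00881596 0.00310125 0.05401805] [1.39425263e-03 1.18909844e-03 7.49420400e-05]
[ 0.46338638 -0.16003984  0.07583251] [-9.61829636  1.65679784 23.08750292]
```

The slope is not front-up, the force rises steeply as it does on a solid stop (23 N now), and the tip height works out at about 13.6 mm against 14 mm for fully home. Handing in.

```bash
python3 -c "
from workcell import hand_in
print(hand_in())"
```

```text
the job is handed in; nothing more can be done
None
```

I handed the job in at about 19 s of the 70 s: the brush lies flat on the table clear of the mould, the lid is shut, and the pin is home to its collar, still gripped and pressed down with about 23 N. The jar, tub, pepper and look-alikes were not touched.

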